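# Survey-meter constancy check with the potted check source

### The job

Check the survey meter: lift the loose cap off the blue-banded lead pot and set it upright in the steel tray, then draw the check source out of the pot by its red head. Tip the source so that its yellow foot faces the window of the slanted probe square-on, centred on the window and about 5 cm away from it, without ever touching the probe or its stand. Finish while still holding the source raised there, with the pot and everything else on the bench left where it stands.

Things in the scene. Friction and masses are not known exactly. Their poses are not given: they have to be found in the camera images.
- pot: Cream cylindrical lead pot with a blue band, standing loose on the bench, 64 mm across, 2 kg. Origin: centre of its underside, z up. Flat shoulder at z = 62 mm, on which the cap rests; a lip 48 mm across rises from it to z = 68 mm. The bore is 24 mm wide, centred, with its floor at z = 10 mm.
- cap: Loose cream cap with a blue knob, resting on the pot's shoulder and hiding the source's head. Hollow from below: 64 mm across, 54 mm inside, 50 mm high, cavity 44 mm deep; on top a round knob 36 mm across and 30 mm high (z = 50 to 80 mm). Origin: centre of its lower rim, z up through the knob. About 0.25 kg. Must be lifted at least 45 mm straight up to clear the source.
- source: Rigid check source, a round rod 92 mm long, about 0.12 kg, standing loosely upright in the pot's bore (it may lean up to 4 degrees). Origin: centre of its foot (underside), z along the rod to its head. Aluminium body 20 mm across from z = 0 to 58 mm with a yellow foot; red head 18 mm across from z = 58 to 92 mm, which stands 34 mm above the pot's lip once the cap is off.
- tray: Fixed square steel tray, 150 x 150 mm outside, walls 3 mm thick and 15 mm high, floor 3 mm thick, empty at the start. Origin: centre of its underside, z up, x and y along its sides.
- probe_head: Light grey round probe head, 66 mm across and 26 mm thick (a 20 mm wide stub behind it ends 44 mm behind the window), with a dark window 52 mm across, on a stiff pivot on its stand. Origin: centre of the window; its z axis points straight out of the window, upwards and roughly towards the robot (32 to 40 degrees from vertical). It does not move during the job.
- probe_stand: Fixed grey stand that carries the probe head: base plate 110 x 110 x 14 mm and a post; the window's centre is 135 mm above the bench over the stand's origin. Origin: centre of its underside, z up; its -x side faces roughly towards the robot.
- yellow_pot: Bystander: a closed pot like the task's pot but with a yellow band and a yellow knob, 64 mm across, 142 mm high. Origin: centre of its underside.
- amber_bottle: Bystander: amber bottle 48 mm across, 100 mm high. Origin: centre of its underside.
- tape_roll: Bystander: pink roll of tape lying flat, 72 mm across, 24 mm high. Origin: centre of its underside.
- swab_box: Bystander: orange box 70 x 110 x 35 mm. Origin: centre of its underside.
- forceps: Bystander: steel forceps lying flat, 150 mm long, 6 mm high. Origin: centre of the underside.
- beaker: Bystander: clear beaker 70 mm across, 80 mm high. Origin: centre of its underside.

How it is judged:
On the way, in this order (a step that is already met when the one before it is completed fails the run):
1. the cap stands upright in the tray, released (x of cap in the frame of tray between -0.05 and 0.05 m and y of cap in the frame of tray between -0.05 and 0.05 m and z of cap in the frame of tray below 0.012 m and angle between cap's own z axis and vertical below 0.15 rad and contact force between the fingers and cap below 0.1 N), for 0.2 s.
2. the source is held by the fingers, drawn clear of the pot (contact force between the fingers and source above 0.5 N and height (world z) of source above 0.085 m and contact force between source and pot below 0.1 N), for 0.2 s.
At the end, for the whole second after the job is handed in: Fingers hold the source still and foot down, within 14 deg of the window normal, foot 25-80 mm out and within 25 mm of the window axis in x and y, at least 120 mm up, touching neither pot nor probe; cap upright, released, in the tray; pot upright within 40 mm of its start (all of step 1 and contact force between the fingers and source above 0.5 N and angle between the z axis of source and the z axis of probe_head, either way round below 0.25 rad and angle between source's own z axis and vertical below 1.1 rad and x of source in the frame of probe_head between -0.025 and 0.025 m and y of source in the frame of probe_head between -0.025 and 0.025 m and z of source in the frame of probe_head between 0.025 and 0.08 m and linear speed of source below 0.03 m/s and contact force between source and pot below 0.1 N and contact force between source and probe_stand below 0.1 N and height (world z) of source above 0.12 m and linear speed of cap below 0.02 m/s and angle between pot's own z axis and vertical below 0.1 rad and distance of pot from where it was at the start of the episode below 0.04 m); the arm keeps its last pose, push and grip.
It fails at once if the probe or its stand is touched (contact force between probe_stand and anything else above 0.5 N).
It fails at once if the blue-banded pot is shifted or tipped (distance of pot from where it was at the start of the episode above 0.04 m or angle between pot's own z axis and vertical above 0.25 rad).
It fails at once if another thing on the bench is shifted by more than 30 mm (distance of any of yellow_pot, amber_bottle, tape_roll, swab_box, forceps, beaker from where it was at the start of the episode above 0.03 m).
It also fails if it takes over 58 s, if anything falls off the work surface, if the arm or the gripper's body presses on something with over 40 N, if the wrist force passes 120 N, or if a joint passes its speed limit or range.

### The arm

A 6-joint arm with a two-finger parallel gripper is mounted at the origin on the work surface. World frame = base frame: x ahead of the robot, y to its left, z up, the work surface at z = 0. Lengths are in m, angles in rad, forces in N, time in s.
With the tool pointing down it reaches from about 0.35 to 0.775 m from the base axis. Payload 7.3 kg.
Tool frame: the origin (TCP) lies at the very end of the fingers, on their centre line; the grasp point (between the pads) lies 19 mm behind it; z points along the fingers, y is the direction in which the jaws open and shut (so a half turn about z gives the same grasp; the last joint's range is limited). The gripper opens to 92 mm and grips with 3 to 60 N. Pads are 19 mm wide; open, the fingers measure 130 mm over their backs; the gripper's body (75 mm by 190 mm) begins 47 mm behind the grasp point.
Start: joints at [1.017, 0.342, 1.524, -0, 1.275, -0.146], TCP at [0.208, 0.482, 0.227] pointing down, gripper open.
Joint ranges: [-2.53, 2.53], [-0.77, 2.02], [0.04, 2.7], [-1, 4.14], [0.28, 2.66], [-3.11, 3.11]. Speed limits (rad/s): [2.57, 2.57, 3.14, 3.14, 3.14, 3.14].

### API

Orientations are given as a rotation vector (axis times angle).
In Python, from cell import robot, vision, models gives the robot as it stands.
- The arm moves only by the shell command python3 -m jog 'ROWS' [FORCE]. ROWS is JSON, a list of rows, each a list of 7 numbers: the shift along the tool's x, y, z in cm, then the turn, a rotation vector about the tool's x, y, z in degrees, then the opening, from 0 (shut) to 1 (fully open). In form: [[x, y, z, ax, ay, az, claw], ...]. A call has 1 to 20 rows; each row shifts and turns the commanded pose from where the row before left it, along the tool's axes as they then stand; what a row does not reach is not made up. A row lasts 1/10 s, in which the tool goes at most 50 mm and 8.59 degrees, less where a joint would pass 70% of its speed; a pose out of reach is approached as far as the arm can. A call is refused whole if a number of a shift passes 5 or a number of a turn 8.59, either way. A call with a gripper value outside its range is refused whole. The fingers move at their own pace and stop on an object; FORCE is the grip in N (left out, the last holds). Time passes only in rows, so rows that do not move let the fingers close. It gives the time, the measured TCP pose, the force and the opening at its end, in the units of the state.
- robot.sense(): the state, without advancing time (a new reading comes with each control period).
- vision.read_camera(name): name is "side" or "top"; returns a dict with "img" (384x512x3 uint8, blue, green, red), "fx", "fy", "cx", "cy" (pixels), "R" (3x3) and "t" (3): a world point X has camera coordinates R X + t. Camera axes: x right, y down, z forward; pixel columns grow to the right and rows downward; lengths in m; the calibration is good to about 2 mm. A picture is of the moment at which its call begins. There is no depth.
- robot.sign_off(): hands the job in, once; it reports no verdict.
Trained networks look in the newest picture that a camera, given by its name, has taken for a name from the list of things; names that differ only in an ending like _2 or _b are one class to them, and where a whole thing is asked for, a point or a joint stands for the part that bears it (a point fixed in the world has none). Each returns a list of dicts, best first, with "p" (0 to 1); they miss things now and then, are a little off and sometimes report something else, mostly with a low value. They report only what shows in the picture. A call takes as long as a camera call.
- models.silhouettes(camera, name): "mask" (384x512 bool, what is visible of it) and "centre" ([row, column] in pixels, amid what is visible of it).
The state is a dict: "t": time; "qpos": joint angles; "qd": joint speeds; "effort": joint torques, N m; "eef_pos": TCP position; "orientation": TCP orientation; "wrist_force": force on the tool from outside, world axes, zero at the start; "moment": the same for the moment, N m; "opening": finger opening in m.
Only numpy, scipy, OpenCV 4.12 (cv2) and the standard library are available. Lean on these libraries where they do the work, as an engineer would, in place of code of your own. Each camera call takes 0.05 s, during which the arm holds its last target.

## Working session

There is one attempt and no reset: what is moved stays moved. The work goes in short steps, Python scripts to look and compute and a shell command to move; the robot and the scene stay as the last step left them, time stands still between calls to the robot, and variables do not carry over. Pictures are saved under pics/ and viewed, and the job is handed in when it is done.

```bash
ls; mkdir -p pics
python3 - <<'E'
from cell import robot, vision, models
import cv2,numpy as np
for c in ["side","top"]:
    d=vision.read_camera(c); cv2.imwrite(f"pics/{c}0.png",d["img"])
    print(c,d["fx"],d["fy"],d["cx"],d["cy"],np.round(d["R"],4).tolist(),np.round(d["t"],4).tolist())
    for n in ["pot","cap","source","tray","probe_head","probe_stand","yellow_pot","amber_bottle","tape_roll","swab_box","forceps","beaker"]:
        r=models.silhouettes(c,n)
        print(n,[(round(x["p"],2),np.round(x["centre"]).tolist(),int(x["mask"].sum())) for x in r[:3]])
print(robot.sense())
E
```

```text
pics
side 359.48300820018363 359.48300820018363 256.15491591327856 198.24570687248269 [[0.7513, -0.6599, -0.001], [-0.3795, -0.4308, -0.8188], [0.5399, 0.6155, -0.5741]] [-0.4234, 0.3163, 0.8646]
pot [(0.87, [278.0, 309.0], 391)]
cap [(0.9, [255.0, 318.0], 730)]
source []
tray [(0.66, [252.0, 233.0], 2046)]
probe_head [(0.57, [179.0, 282.0], 372)]
probe_stand [(0.56, [203.0, 278.0], 1139)]
yellow_pot [(0.62, [186.0, 200.0], 616)]
amber_bottle [(0.96, [249.0, 358.0], 480)]
tape_roll [(0.62, [178.0, 242.0], 224), (0.38, [188.0, 198.0], 659)]
swab_box [(0.83, [189.0, 158.0], 505)]
forceps [(0.8, [324.0, 342.0], 354)]
beaker [(0.77, [161.0, 205.0], 181)]
top 388.0559836279532 388.0559836279532 259.4736183018204 191.75785774156978 [[0.024, -0.9996, 0.0157], [-0.9851, -0.0263, -0.1702], [0.1706, -0.0113, -0.9853]] [-0.0056, 0.5986, 0.9776]
pot [(0.55, [223.0, 351.0], 145), (0.25, [256.0, 278.0], 3270)]
cap [(0.79, [218.0, 366.0], 610), (0.44, [159.0, 248.0], 1822), (0.34, [138.0, 165.0], 437)]
source []
tray [(0.8, [253.0, 278.0], 3160)]
probe_head [(0.84, [145.0, 251.0], 605)]
probe_stand
[... 216 characters left out ...]
.0, 411.0], 260)]
beaker [(0.76, [178.0, 105.0], 724)]
{'t': 1.3, 'qpos': array([ 1.01697398e+00,  3.42016895e-01,  1.52408316e+00, -1.85191167e-05,
        1.27538762e+00, -1.46000597e-01]), 'qd': array([ 0.00071195,  0.00018419, -0.00137458, -0.00191693,  0.00029936,
       -0.0006338 ]), 'effort': array([ 3.70264406e-04, -4.31142819e+01, -2.44472194e+01,  7.19062379e-02,
        4.86062828e-02, -4.30554383e-05]), 'eef_pos': array([0.20822161, 0.48197534, 0.22673762]), 'orientation': array([6.36155816e-01, 3.07645566e+00, 1.45370600e-04]), 'wrist_force': array([-0.06231331, -0.91696853,  0.34636243]), 'moment': array([-0.00022513, -0.01874626, -0.02621544]), 'opening': 0.09176555357609756}
```

Run:
```python
import cv2
for c in ["side","top"]:
    i=cv2.imread(f"pics/{c}0.png"); cv2.imwrite(f"pics/{c}0b.png",cv2.resize(i[90:390,60:460],(800,600),interpolation=cv2.INTER_CUBIC))
```

```text
(no output)
```

View pics/side0b.png

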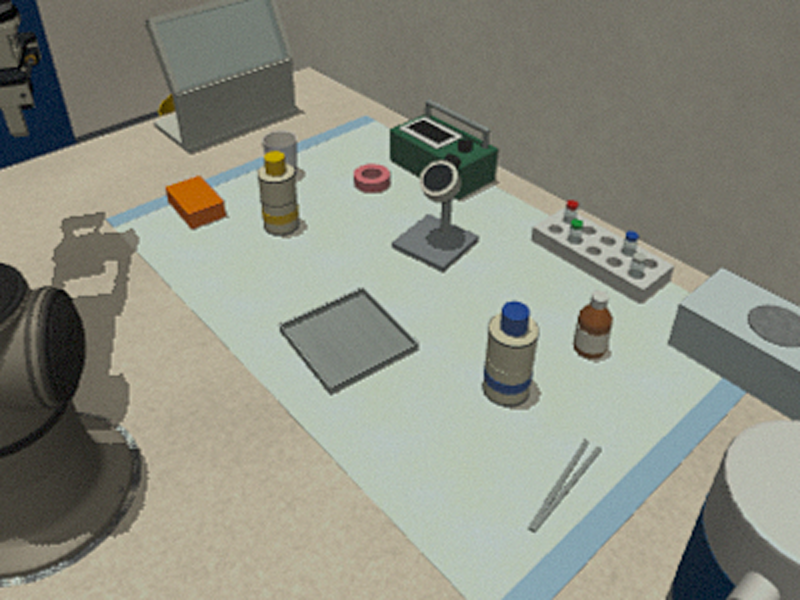

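View pics/top0b.png

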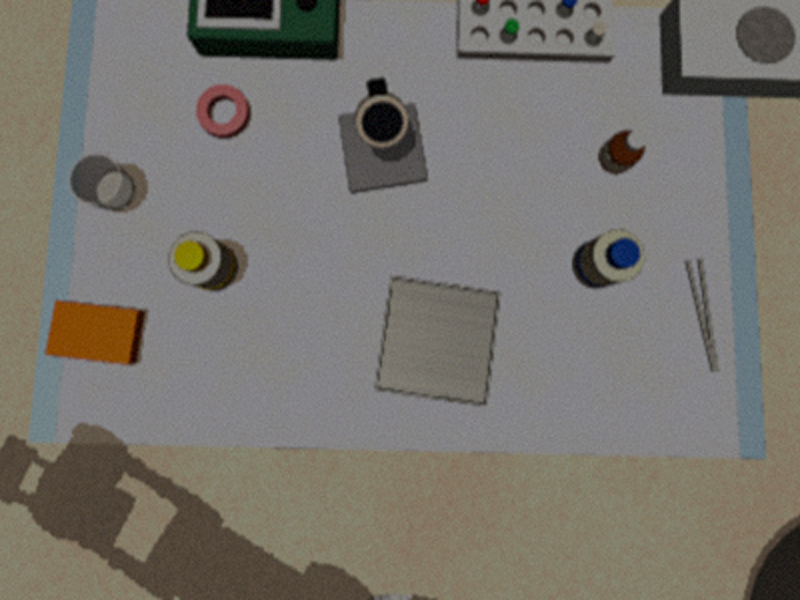

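```bash
cat > h.py <<'E'
from cell import robot, vision, models
import cv2,numpy as np
from scipy.optimize import minimize, least_squares
from scipy.spatial.transform import Rotation as Rn
th=np.linspace(0,2*np.pi,48,endpoint=False)
def proj(d,X):
    c=np.asarray(X)@np.array(d["R"]).T+np.array(d["t"]).ravel()
    return np.c_[d["fx"]*c[:,0]/c[:,2]+d["cx"], d["fy"]*c[:,1]/c[:,2]+d["cy"]]
def ring(r,z): return np.c_[r*np.cos(th),r*np.sin(th),0*th+z]
def cyl(r,z0,z1): return np.r_[ring(r,z0),ring(r,z1)]
S=8
def rend(d,parts):
    m=np.zeros((384,512),np.uint8)
    big=np.zeros((384*4,512*4),np.uint8)
    for X in parts:
        p=proj(d,X); h=cv2.convexHull(((p+0.5)*4*16-8).astype(np.int32))
        cv2.fillConvexPoly(big,h,255,shift=4)
    return cv2.resize(big,(512,384),interpolation=cv2.INTER_AREA)/255.
def fit(f,p0,data,step):
    """f(p)->parts; data list of (d,mask)"""
    cost=lambda p: sum(np.abs(rend(d,f(p))-m).sum() for d,m in data)
    best=None
    s=np.array(step)
    r=minimize(cost,p0,method="Nelder-Mead",options=dict(initial_simplex=np.vstack([p0]+[np.array(p0)+s*e for e in np.eye(len(p0))]),xatol=1e-5,fatol=.05,maxiter=600))
    return r.x,r.fun,sum(m.sum() for d,m in data)
def bp(d,u,v,z):
    R=np.array(d["R"]);t=np.array(d["t"]).ravel()
    ray=R.T@np.array([(u-d["cx"])/d["fx"],(v-d["cy"])/d["fy"],1]);o=-R.T@t
    return o+ray*(z-o[2])/ray[2]
def mask(c,n):
    r=models.silhouettes(c,n); return r[0]["mask"] if r else np.zeros((384,512),bool)
E
python3 - <<'E'
from h import *
D={c:vision.read_camera(c) for c in ["side","top"]}
import pickle
M={(c,n):mask(c,n) for c in D for n in ["pot","cap","tray","probe_head","probe_stand","yellow_pot","amber_bottle","tape_roll","beaker","forceps","swab_box"]}
pickle.dump((D,M),open("s0.pkl","wb"))
for c in D:
    o=D[c]["img"].copy()
    for n,col in [("pot",(0,0,255)),("cap",(0,255,0)),("tray",(255,0,0)),("probe_head",(0,255,255)),("probe_stand",(255,0,255)),("yellow_pot",(0,255,0))]:
        cs,_=cv2.findContours(M[c,n].astype(np.uint8),cv2.RETR_EXTERNAL,cv2.CHAIN_APPROX_NONE); cv2.drawContours(o,cs,-1,col,1)
    cv2.imwrite(f"pics/{c}1m.png",cv2.resize(o[100:340,100:420],(800,600),interpolation=cv2.INTER_NEAREST))
for c in D:
    d=D[c]
    for n,z in [("pot",.03),("cap",.1),("tray",.01),("probe_head",.135),("yellow_pot",.07),("amber_bottle",.05),("tape_roll",.012),("beaker",.04),("forceps",.003),("swab_box",.02)]:
        ys,xs=np.nonzero(M[c,n]); print(c,n,np.round(bp(d,xs.mean(),ys.mean(),z),3))
E
```

```text
side pot [ 0.52  -0.282  0.03 ]
side cap [ 0.466 -0.318  0.1  ]
side tray [ 0.427 -0.055  0.01 ]
side probe_head [0.692 0.024 0.135]
side yellow_pot [0.517 0.251 0.07 ]
side amber_bottle [ 0.676 -0.302  0.05 ]
side tape_roll [0.734 0.256 0.012]
side beaker [0.651 0.435 0.04 ]
side forceps [ 0.466 -0.414  0.003]
side swab_box [0.429 0.401 0.02 ]
top pot [ 0.528 -0.239  0.03 ]
top cap [ 0.538 -0.261  0.1  ]
top tray [ 0.43  -0.047  0.01 ]
top probe_head [0.699 0.036 0.135]
top yellow_pot [0.521 0.261 0.07 ]
top amber_bottle [ 0.683 -0.288  0.05 ]
top tape_roll [0.735 0.26  0.012]
top beaker [0.625 0.41  0.04 ]
top forceps [ 0.475 -0.411  0.003]
top swab_box [0.43  0.408 0.02 ]
```

View pics/side1m.png

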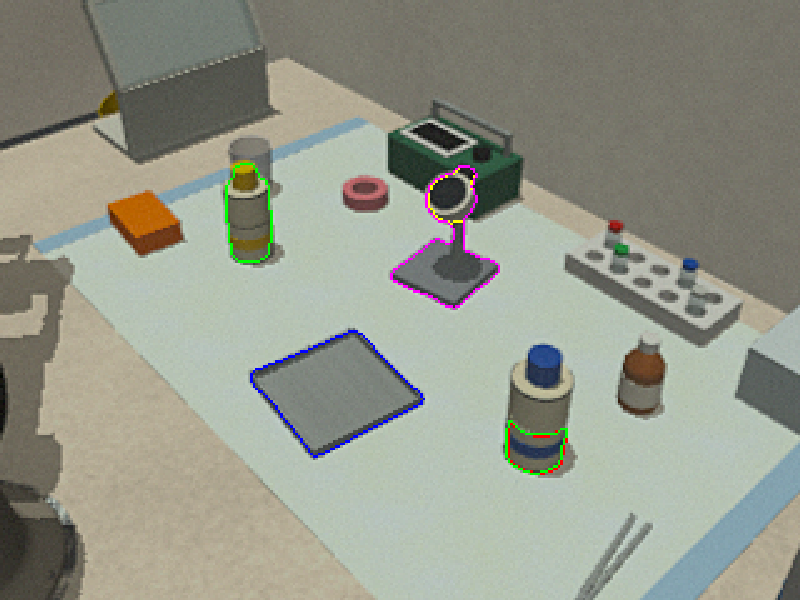

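View pics/top1m.png

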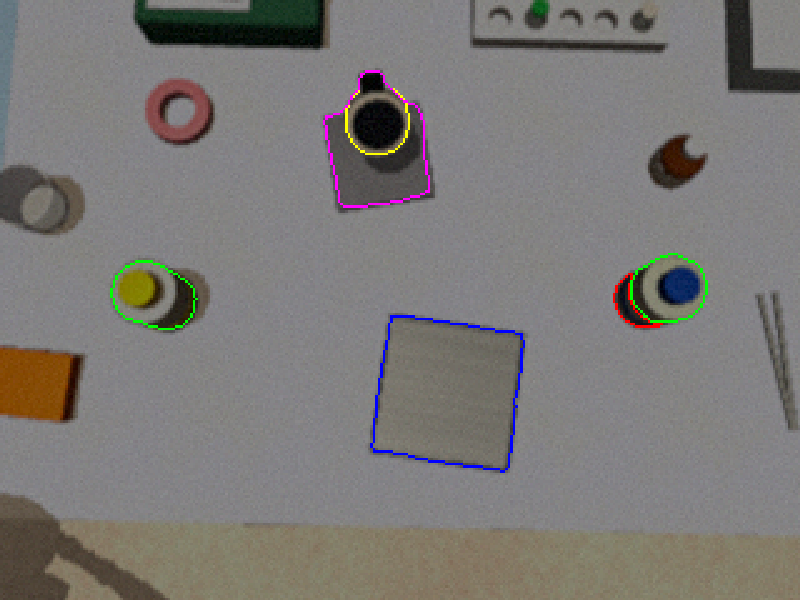

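Run:
```python
from h import *
import pickle
D,M=pickle.load(open("s0.pkl","rb"))
# knob: blue
def knob(c,box):
    b=D[c]["img"].astype(int); m=(b[...,0]-b[...,2]>50)
    k=np.zeros_like(m); k[box[0]:box[1],box[2]:box[3]]=m[box[0]:box[1],box[2]:box[3]]
    return k.astype(float)
K={"side":knob("side",(232,258,300,335)),"top":knob("top",(200,230,355,385))}
for c in K: print(c,K[c].sum())
for use in (["side","top"],["side"],["top"]):
    print("knob",use,fit(lambda p:[cyl(.018,.112,.142)+[p[0],p[1],0]],[.52,-.28],[(D[c],K[c]) for c in use],[.02,.02]))
    print("potall top/side union",) if 0 else None
u=M["top","pot"]|M["top","cap"]
print("pot top",fit(lambda p:[cyl(.032,0,.112)+[p[0],p[1],0],cyl(.018,.11,.142)+[p[0],p[1],0]],[.52,-.28],[(D["top"],u.astype(float))],[.02,.02]))
u=M["side","pot"]
print("pot side",fit(lambda p:[cyl(.032,0,.062)+[p[0],p[1],0]],[.52,-.28],[(D["side"],u.astype(float))],[.02,.02]))
def tray(p):
    a=p[2];R=np.array([[np.cos(a),-np.sin(a),0],[np.sin(a),np.cos(a),0],[0,0,1]])
    X=np.array([[i,j,k] for i in (-.075,.075) for j in (-.075,.075) for k in (0,.015)])
    return [X@R.T+[p[0],p[1],0]]
for use in (["side","top"],["side"],["top"]):
    print("tray",use,fit(tray,[.43,-.05,.1],[(D[c],M[c,"tray"].astype(float)) for c in use],[.02,.02,.2]))
    print("ypot",use,fit(lambda p:[cyl(.032,0,.112)+[p[0],p[1],0],cyl(.018,.11,.142)+[p[0],p[1],0]],[.52,.25],[(D[c],M[c,"yellow_pot"].astype(float)) for c in use],[.02,.02]))
# window: dark inside head mask
W={}
for c in D:
    h=M[c,"probe_head"]; g=D[c]["img"].max(2)
    hh=cv2.morphologyEx(h.astype(np.uint8),cv2.MORPH_CLOSE,np.ones((9,9)))
    w=((g<90)&(hh>0)).astype(np.uint8); n,l,s,_=cv2.connectedComponentsWithStats(w); i=1+s[1:,4].argmax(); W[c]=(l==i).astype(float)
    ys,xs=np.nonzero(W[c]); print("win",c,W[c].sum(),xs.mean(),ys.mean(), np.percentile(g[h],[5,25,50,75,95]))
def Rh(p):
    z=np.array([np.sin(p[2])*np.cos(p[3]),np.sin(p[2])*np.sin(p[3]),np.cos(p[2])])
    y=np.array([-np.sin(p[3]),np.cos(p[3]),0]); return np.c_[np.cross(y,z),y,z]
def win(p): return [ring(.026,0)@Rh(p).T+[p[0],p[1],.135]]
def head(p): return [cyl(.033,-.026,0)@Rh(p).T+[p[0],p[1],.135]]
for nm,f,MM in (("win",win,W),("head",head,{c:M[c,"probe_head"].astype(float) for c in D})):
  for use in (["side","top"],["side"],["top"]):
    print(nm,use,fit(f,[.69,.03,.63,3.1],[(D[c],MM[c]) for c in use],[.02,.02,.1,.2]))
both=lambda p:0
def cost(p): return sum(np.abs(rend(D[c],win(p))-W[c]).sum()+np.abs(rend(D[c],head(p))-M[c,"probe_head"]).sum() for c in D)
for a in (2.9,3.2,3.5):
    r=minimize(cost,[.69,.03,.63,a],method="Nelder-Mead",options=dict(initial_simplex=[[.69,.03,.63,a],[.71,.03,.63,a],[.69,.05,.63,a],[.69,.03,.7,a],[.69,.03,.63,a+.2]])); print("joint",r.x,r.fun)
```

```text
side 103.0
top 147.0
knob ['side', 'top'] (array([ 0.53953843, -0.26304104]), np.float64(221.0156862745098), np.float64(250.0))
knob ['side'] (array([ 0.56257021, -0.24723898]), np.float64(122.87450980392157), np.float64(103.0))
knob ['top'] (array([ 0.53904859, -0.26138216]), np.float64(86.07450980392157), np.float64(147.0))
pot top (array([ 0.53851308, -0.26287282]), np.float64(48.70588235294118), np.float64(829.0))
pot side (array([ 0.53923725, -0.26698362]), np.float64(362.59215686274507), np.float64(364.0))
tray ['side', 'top'] (array([ 0.43192456, -0.047128  , -0.12823321]), np.float64(232.55294117647057), np.float64(5111.0))
ypot ['side', 'top'] (array([0.52235297, 0.26144135]), np.float64(128.32549019607845), np.float64(1354.0))
tray ['side'] (array([ 0.43364947, -0.04806149, -0.10740151]), np.float64(113.85882352941177), np.float64(1980.0))
ypot ['side'] (array([0.52390181, 0.26141023]), np.float64(66.74117647058823), np.float64(635.0))
tray ['top'] (array([ 0.43167211, -0.04657403, -0.12216816]), np.float64(102.03137254901961), np.float64(3131.0))
ypot ['top'] (array([0.521
[... 499 characters left out ...]
'top'] (array([0.68993533, 0.03475176, 0.56445779, 3.25484811]), np.float64(15.227450980392156), np.float64(341.0))
head ['side', 'top'] (array([0.69189079, 0.03489165, 0.59411437, 3.22007375]), np.float64(154.41568627450982), np.float64(1000.0))
head ['side'] (array([0.69325012, 0.03693098, 0.66910904, 2.74601411]), np.float64(50.529411764705884), np.float64(340.0))
head ['top'] (array([0.69107492, 0.03549642, 0.62558996, 3.23749854]), np.float64(82.16470588235293), np.float64(660.0))
joint [0.6910955  0.03538075 0.60518205 3.03179179] 206.1764705882353
joint [0.69076551 0.03506    0.64528696 3.18387937] 200.1764705882353
joint [0.69052632 0.03472313 0.66409039 3.19191297] 200.9921568627451
```

```bash
python3 - <<'E'
from h import *
import pickle
D,M=pickle.load(open("s0.pkl","rb"))
W={}
for c in D:
    h=M[c,"probe_head"]; g=D[c]["img"].max(2)
    hh=cv2.morphologyEx(h.astype(np.uint8),cv2.MORPH_CLOSE,np.ones((9,9)))
    w=((g<90)&(hh>0)).astype(np.uint8); n,l,s,_=cv2.connectedComponentsWithStats(w); i=1+s[1:,4].argmax(); W[c]=(l==i).astype(float)
def Rh(p):
    z=np.array([np.sin(p[2])*np.cos(p[3]),np.sin(p[2])*np.sin(p[3]),np.cos(p[2])])
    y=np.array([-np.sin(p[3]),np.cos(p[3]),0]); return np.c_[np.cross(y,z),y,z]
off=lambda p:np.array([p[0],p[1],.135])
win=lambda p:[ring(.026,0)@Rh(p).T+off(p)]
head=lambda p:[cyl(.033,-.026,0)@Rh(p).T+off(p)]
def plate(p):
    a=p[3]-np.pi;R=np.array([[np.cos(a),-np.sin(a),0],[np.sin(a),np.cos(a),0],[0,0,1]])
    X=np.array([[i,j,k] for i in (-.055,.055) for j in (-.055,.055) for k in (0,.014)])
    return [X@R.T+[p[0],p[1],0]]
# plate yaw: stand mask minus dilated head in rows below
def pl(p): 
    return plate(p)
dat=[]
for c in D:
    m=(M[c,"probe_stand"]|M[c,"probe_head"]).astype(float)
    dat.append((D[c],m))
full=lambda p:plate(p)+head(p)+[cyl(.010,-.044,-.026)@Rh(p).T+off(p)]
for a in (2.9,3.1,3.3,3.5):
    print(fit(full,[.69,.035,.62,a],dat,[.02,.02,.1,.15]))
def cost(p): return sum(np.abs(rend(d,full(p))-m).sum() for d,m in dat)+2*sum(np.abs(rend(D[c],win(p))-W[c]).sum() for c in D)
for a in (3.1,3.3):
    b=np.array([.69,.035,.62,a]); r=minimize(cost,b,method="Nelder-Mead",options=dict(initial_simplex=np.vstack([b]+[b+e*[.02,.02,.1,.15] for e in np.eye(4)]))); print("joint",r.x,r.fun)
p=r.x
for c in D:
    o=cv2.resize(D[c]["img"],None,fx=4,fy=4,interpolation=cv2.INTER_CUBIC)
    for X in full(p)+win(p):
        cv2.polylines(o,[cv2.convexHull(((proj(D[c],X)+.5)*4).astype(np.int32))],True,(0,0,255),1)
    y,x=(190,275) if c=="side" else (155,250)
    cv2.imwrite(f"pics/{c}2.png",o[4*y-200:4*y+200,4*x-250:4*x+250])
E
cd pics; python3 -c "
import cv2,numpy as np
cv2.imwrite('p2.png',cv2.resize(np.hstack([cv2.imread('side2.png')[:,50:450],cv2.imread('top2.png')[:,50:450]]),(800,400)))"
```

```text
(array([0.69248489, 0.03432183, 0.57395269, 3.33739261]), np.float64(323.9607843137255), np.float64(2844.0))
(array([0.69207587, 0.03400155, 0.61616576, 3.34467383]), np.float64(324.5019607843137), np.float64(2844.0))
(array([0.6923271 , 0.03398054, 0.61064958, 3.33574007]), np.float64(324.67843137254897), np.float64(2844.0))
(array([0.69195596, 0.03404631, 0.70999387, 3.34783448]), np.float64(332.6392156862745), np.float64(2844.0))
joint [0.69102712 0.03414152 0.59283908 3.33323288] 431.71372549019605
joint [0.69142844 0.03441597 0.55744836 3.31655805] 433.50588235294117
```

View pics/p2.png

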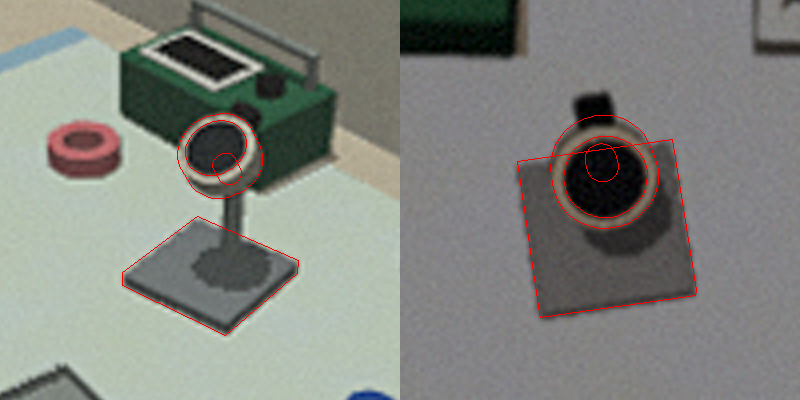

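```bash
python3 -m jog '[[0,0,-4,0,0,0,1],[-4.9,-0.23,0,0,0,5.4,1],[-4.9,-0.23,0,0,0,5.4,1],[-4.9,-0.23,0,0,0,5.4,1],[-4.9,-0.23,0,0,0,5.4,1],[-4.9,-0.23,0,0,0,5.4,1],[-4.9,-0.23,0,0,0,5.4,1],[-4.9,-0.23,0,0,0,5.4,1],[-4.9,-0.23,0,0,0,5.4,1],[-4.9,-0.23,0,0,0,5.4,1],[-4.9,-0.23,0,0,0,5.4,1],[-4.9,-0.23,0,0,0,5.4,1],[-4.9,-0.23,0,0,0,5.4,1],[-4.9,-0.23,0,0,0,5.4,1],[0,0,0,0,0,0,1]]'
```

```text
t: 4.0
eef_pos: [0.5214, -0.0338, 0.2665]
orientation: [2.298, 2.14, -0.002]
wrist_force: [0.2, 0.4, -0.1]
opening: 0.092
```

```bash
python3 -m jog '[[-4.06,-0.16,0,0,0,4.46,1],[-4.06,-0.16,0,0,0,4.46,1],[-4.06,-0.16,0,0,0,4.46,1],[-4.06,-0.16,0,0,0,4.46,1],[-4.06,-0.16,0,0,0,4.46,1],[0,3.8,0,0,0,0,1],[0,3.8,0,0,0,0,1],[0,0,3,0,0,0,1],[0,0,3,0,0,0,1],[0,0,0,0,0,0,1],[0,0,0,0,0,0,1]]' 30
python3 - <<'E'
from h import *
D={}
for c in ["side","top"]:
    D[c]=vision.read_camera(c); i=D[c]["img"]
    y,x=(250,315) if c=="side" else (220,355)
    cv2.imwrite(f"pics/{c}3.png",cv2.resize(i[y-60:y+60,x-50:x+50],(400,480),interpolation=cv2.INTER_CUBIC))
cv2.imwrite("pics/p3.png",np.hstack([cv2.imread("pics/side3.png"),cv2.imread("pics/top3.png")]))
s=robot.sense();print(s["eef_pos"],s["qpos"]);R=Rn.from_rotvec(s["orientation"]).as_matrix();print(R.round(3))
print("delta tool cm",R.T@(np.array([.5385,-.263,.116])-s["eef_pos"])*100)
E
```

```text
t: 5.1
eef_pos: [0.5387, -0.2561, 0.2071]
orientation: [-2.661, -1.669, 0.0]
wrist_force: [0.1, -0.6, 0.0]
opening: 0.092
[ 0.53936094 -0.25681082  0.20874546] [-5.72724305e-01  4.87091028e-01  1.34618118e+00  2.00402351e-04
  1.30517109e+00 -1.21964531e-01]
[[ 0.436  0.9    0.003]
 [ 0.9   -0.436 -0.002]
 [-0.     0.003 -1.   ]]
delta tool cm [-0.592823    0.16295694  9.27521854]
```

View pics/p3.png

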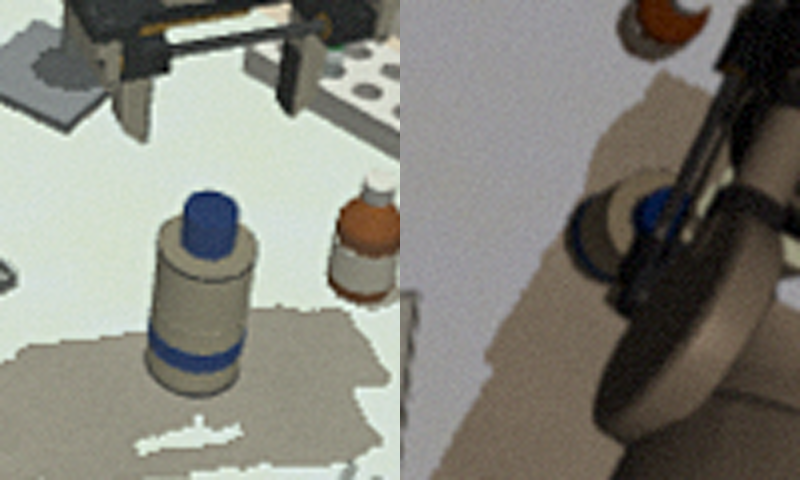

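Run:
```python
from h import *
import pickle
D,M=pickle.load(open("s0.pkl","rb")); d=D["side"]
o=cv2.resize(d["img"],None,fx=4,fy=4,interpolation=cv2.INTER_CUBIC)
for (x,y),col in (((.5385,-.263),(0,0,255)),):
    for X in (cyl(.032,0,.062),cyl(.032,0,.112),cyl(.018,.112,.142)):
        cv2.polylines(o,[cv2.convexHull(((proj(d,X+[x,y,0])+.5)*4).astype(np.int32))],True,col,1)
cv2.imwrite("pics/p4.png",o[800:1200,1100:1500])
```

```text
(no output)
```

View pics/p4.png

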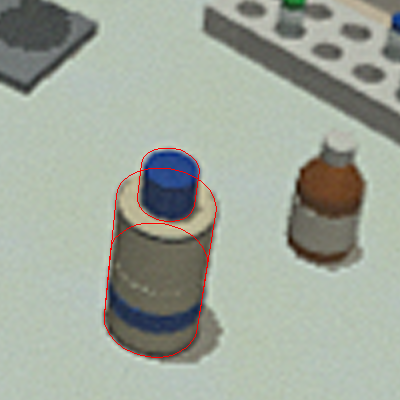

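```bash
python3 -m jog '[[-0.62,0.2,3,0,0,0,1],[0,0,3,0,0,0,1],[0,0,2,0,0,0,1],[0,0,1.2,0,0,0,1],[0,0,0,0,0,0,1],[0,0,0,0,0,0,1]]' 30
python3 - <<'E'
from h import *
D={}
for c in ["side","top"]:
    D[c]=vision.read_camera(c); i=D[c]["img"]
    y,x=(250,315) if c=="side" else (220,355)
    cv2.imwrite(f"pics/{c}5.png",cv2.resize(i[y-60:y+60,x-50:x+50],(400,480),interpolation=cv2.INTER_CUBIC))
cv2.imwrite("pics/p5.png",np.hstack([cv2.imread("pics/side5.png"),cv2.imread("pics/top5.png")]))
s=robot.sense();print(s["eef_pos"],s["wrist_force"])
E
```

```text
t: 5.8
eef_pos: [0.5384, -0.2636, 0.1162]
orientation: [2.66, 1.667, 0.002]
wrist_force: [0.4, 0.5, 0.5]
opening: 0.0918
[ 0.53847115 -0.26367754  0.11646628] [ 0.85964737 -0.10556106 -0.08978266]
```

View pics/p5.png

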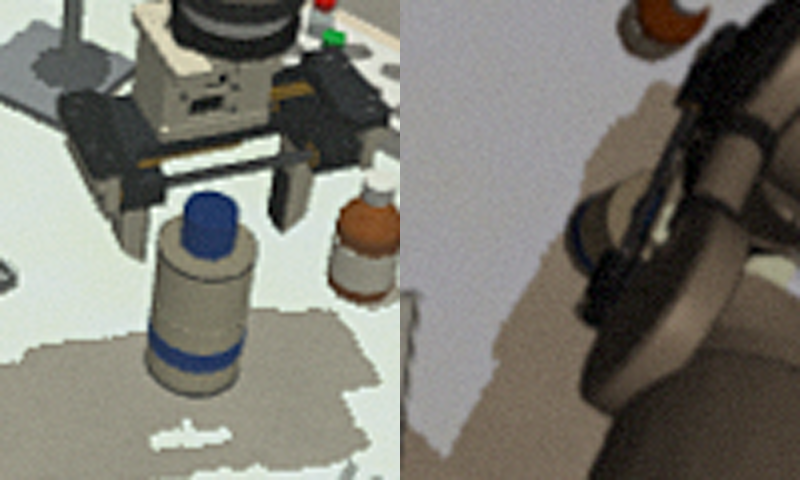

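```bash
python3 -m jog '[[0,0,0,0,0,0,0.3],[0,0,0,0,0,0,0.3],[0,0,0,0,0,0,0.3],[0,0,0,0,0,0,0.3],[0,0,0,0,0,0,0.3],[0,0,0,0,0,0,0.3],[0,0,0,0,0,0,0.3]]' 30
```

```text
t: 6.6
eef_pos: [0.5376, -0.2632, 0.1147]
orientation: [-2.662, -1.668, -0.0]
wrist_force: [0.2, 0.4, 0.1]
opening: 0.0406
```

```bash
python3 -m jog '[[0,0,0,0,0,0,0.2],[0,0,0,0,0,0,0.2],[0,0,0,0,0,0,0.2],[0,0,0,0,0,0,0.2]]' 30;  python3 -m jog '[[0,0,-1,0,0,0,0.2],[0,0,-2,0,0,0,0.2],[0,0,-2,0,0,0,0.2],[0,0,-2,0,0,0,0.2],[0,0,-3,0,0,0,0.2],[0,0,0,0,0,0,0.2],[0,0,0,0,0,0,0.2]]' 30
python3 - <<'E'
from h import *
D={}
for c in ["side","top"]:
    D[c]=vision.read_camera(c); i=D[c]["img"]
    y,x=(250,315) if c=="side" else (220,355)
    cv2.imwrite(f"pics/{c}6.png",cv2.resize(i[y-80:y+60,x-50:x+50],(400,560),interpolation=cv2.INTER_CUBIC))
cv2.imwrite("pics/p6.png",np.hstack([cv2.imread("pics/side6.png"),cv2.imread("pics/top6.png")]))
s=robot.sense();print(s["eef_pos"],s["wrist_force"],s["opening"])
E
```

```text
t: 7.0
eef_pos: [0.5377, -0.2633, 0.1147]
orientation: [2.662, 1.668, 0.0]
wrist_force: [1.1, -0.2, -0.4]
opening: 0.0352
t: 7.7
eef_pos: [0.5374, -0.2631, 0.215]
orientation: [2.662, 1.668, 0.0]
wrist_force: [-0.2, -0.1, -2.5]
opening: 0.0353
[ 0.53680976 -0.26270506  0.21332796] [ 0.0713334   0.1012126  -1.94732204] 0.03523584877545374
```

View pics/p6.png

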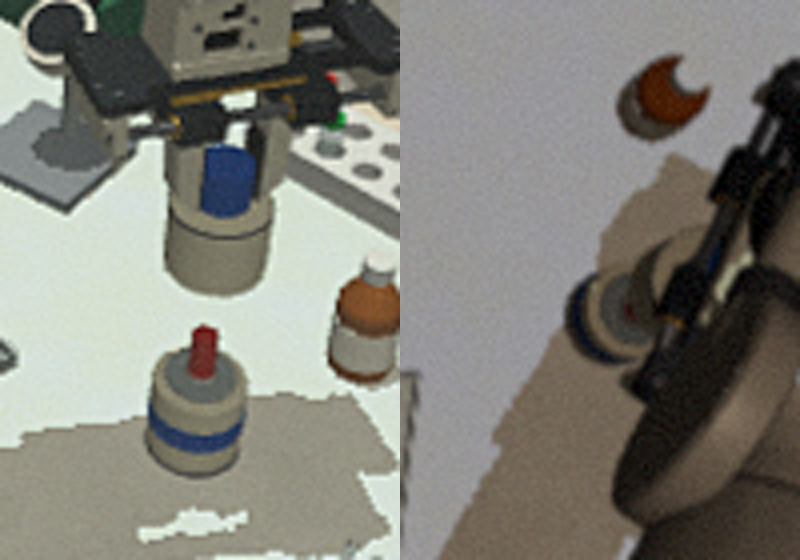

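```bash
python3 -m jog '[[2.97,-3.77,0,0,0,0,0.2],[2.97,-3.77,0,0,0,0,0.2],[2.97,-3.77,0,0,0,0,0.2],[2.97,-3.77,0,0,0,0,0.2],[2.97,-3.77,0,0,0,0,0.2],[0,0,3,0,0,0,0.2],[0,0,3,0,0,0,0.2],[0,0,3,0,0,0,0.2],[0,0,0,0,0,0,0.2],[0,0,0,0,0,0,0.2],[0,0,0,0,0,0,0.2]]' 30
python3 - <<'E'
from h import *
i=vision.read_camera("side")["img"]
cv2.imwrite("pics/p7.png",cv2.resize(i[150:350,120:380],(780,600),interpolation=cv2.INTER_CUBIC))
s=robot.sense();R=Rn.from_rotvec(s["orientation"]).as_matrix()
print(s["eef_pos"],"delta tool cm",R.T@(np.array([.432,-.047,.0575])-s["eef_pos"])*100, R[:,2])
E
```

```text
t: 8.9
eef_pos: [0.4335, -0.0476, 0.1257]
orientation: [2.661, 1.667, 0.002]
wrist_force: [-0.0, 0.1, -1.7]
opening: 0.0354
[ 0.4336265  -0.04767193  0.12590746] delta tool cm [-0.01376291 -0.19125754  6.84032245] [ 2.25677927e-03 -5.69724988e-04 -9.99997291e-01]
```

View pics/p7.png

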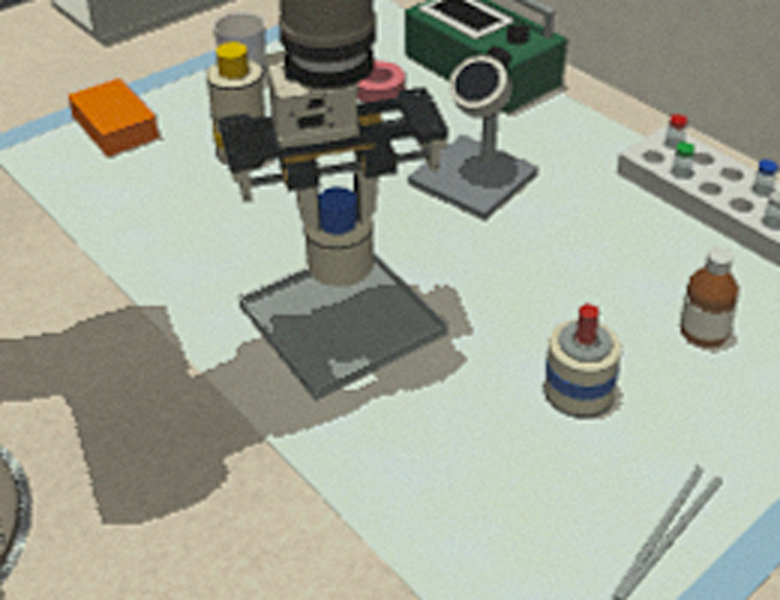

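```bash
python3 -m jog '[[0,0,2.5,0,0,0,0.2],[0,0,2.5,0,0,0,0.2],[0,0,1.2,0,0,0,0.2],[0,0,0.6,0,0,0,0.2],[0,0,0,0,0,0,0.2],[0,0,0,0,0,0,0.2],[0,0,0,0,0,0,0.2]]' 30
```

```text
t: 9.65
eef_pos: [0.4335, -0.0475, 0.0576]
orientation: [2.661, 1.667, 0.002]
wrist_force: [0.3, -0.0, -2.0]
opening: 0.0356
```

```bash
python3 -m jog '[[0,0,0.1,0,0,0,0.2],[0,0,0.1,0,0,0,0.2],[0,0,0,0,0,0,0.2],[0,0,0,0,0,0,0.2]]' 30
```

```text
t: 10.05
eef_pos: [0.4334, -0.0475, 0.0556]
orientation: [2.661, 1.667, 0.002]
wrist_force: [-0.7, 0.8, 6.8]
opening: 0.0354
```

Contact with the tray floor (6.8 N). Releasing, then rising.

```bash
python3 -m jog '[[0,0,-0.1,0,0,0,0.2],[0,0,0,0,0,0,0.9],[0,0,0,0,0,0,0.9],[0,0,0,0,0,0,0.9],[0,0,0,0,0,0,0.9],[0,0,0,0,0,0,0.9],[0,0,-2,0,0,0,0.9],[0,0,-4,0,0,0,0.9],[0,0,-4,0,0,0,0.9],[0,0,-4,0,0,0,0.9],[0,0,-3,0,0,0,0.9],[0,0,0,0,0,0,0.9],[0,0,0,0,0,0,0.9]]'
python3 - <<'E'
from h import *
import pickle
D={c:vision.read_camera(c) for c in ["side","top"]}; pickle.dump(D,open("s8.pkl","wb"))
cv2.imwrite("pics/p8.png",np.hstack([cv2.resize(D["side"]["img"][150:350,180:380],(400,400)),cv2.resize(D["top"]["img"][150:350,200:400],(400,400))]))
def red(c):
    b=D[c]["img"].astype(int); m=(b[...,2]-np.maximum(b[...,0],b[...,1])>50).astype(np.uint8)
    n,l,s,ce=cv2.connectedComponentsWithStats(m); return [(s[i].tolist(),ce[i].round(1).tolist()) for i in range(1,n) if s[i,4]>12]
for c in D: print(c,red(c),proj(D[c],np.array([[.539,-.2635,.102],[.539,-.2635,.068]])))
print(robot.sense()["eef_pos"])
E
```

```text
t: 11.35
eef_pos: [0.4327, -0.0473, 0.2258]
orientation: [2.662, 1.668, 0.001]
wrist_force: [0.4, 0.4, -1.0]
opening: 0.0827
side [([237, 173, 8, 7, 33], [240.1, 176.2]), ([143, 176, 29, 26, 468], [157.4, 188.1]), ([343, 188, 6, 4, 20], [345.8, 189.6]), ([313, 251, 7, 5, 26], [315.7, 253.3])] [[315.87771019 252.75954054]
 [314.66852368 262.13016315]]
top [([298, 85, 7, 7, 39], [301.0, 88.2]), ([159, 132, 25, 24, 290], [170.5, 143.3]), ([364, 212, 8, 7, 42], [367.5, 215.2]), ([83, 238, 46, 30, 1100], [105.6, 252.5])] [[368.2096511  214.59978021]
 [364.38175788 216.07256871]]
[ 0.43199049 -0.04713183  0.22452925]
```

View pics/p8.png

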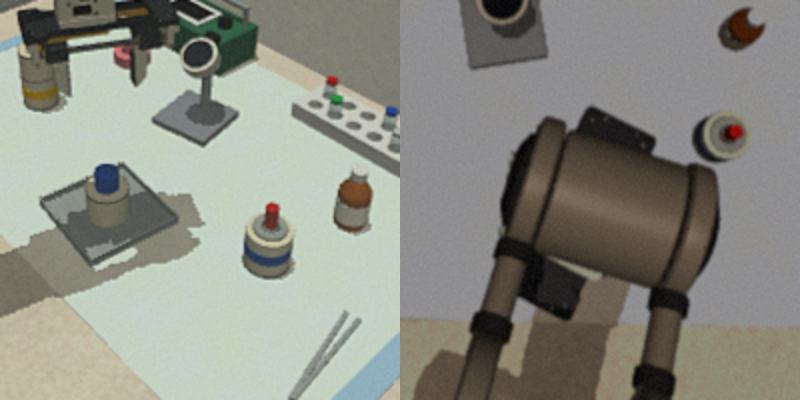

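```bash
python3 -m jog '[[-2.97,3.77,0,0,0,0,0.7],[-2.97,3.77,0,0,0,0,0.7],[-2.97,3.77,0,0,0,0,0.7],[-2.97,3.77,0,0,0,0,0.7],[-2.97,3.77,0,0,0,0,0.7],[0,0,3,0,0,0,0.7],[0,0,2,0,0,0,0.7],[0,0,2,0,0,0,0.7],[0,0,0,0,0,0,0.7],[0,0,0,0,0,0,0.7],[0,0,0,0,0,0,0.7]]' 30
python3 - <<'E'
from h import *
s=robot.sense();R=Rn.from_rotvec(s["orientation"]).as_matrix()
print(s["eef_pos"],"delta tool cm",R.T@(np.array([.539,-.2635,.074])-s["eef_pos"])*100, R[:,2])
E
```

```text
t: 12.55
eef_pos: [0.538, -0.2634, 0.1565]
orientation: [2.661, 1.668, 0.001]
wrist_force: [0.2, -1.4, -0.5]
opening: 0.0641
[ 0.53802006 -0.26335854  0.15646623] delta tool cm [0.03029516 0.08444807 8.24672934] [ 1.06566223e-03 -5.55034508e-04 -9.99999278e-01]
```

```bash
python3 -m jog '[[0,0.1,2.5,0,0,0,0.7],[0,0,2.5,0,0,0,0.7],[0,0,2,0,0,0,0.7],[0,0,1.2,0,0,0,0.7],[0,0,0,0,0,0,0.7],[0,0,0,0,0,0,0.7]]' 30
python3 - <<'E'
from h import *
D={}
for c in ["side","top"]:
    D[c]=vision.read_camera(c); i=D[c]["img"]
    y,x=(250,315) if c=="side" else (220,355)
    cv2.imwrite(f"pics/{c}9.png",cv2.resize(i[y-60:y+60,x-50:x+50],(400,480),interpolation=cv2.INTER_CUBIC))
cv2.imwrite("pics/p9.png",np.hstack([cv2.imread("pics/side9.png"),cv2.imread("pics/top9.png")]))
E
```

```text
t: 13.15
eef_pos: [0.5391, -0.264, 0.0748]
orientation: [2.661, 1.667, 0.001]
wrist_force: [0.8, -0.5, 0.2]
opening: 0.0644
```

View pics/p9.png

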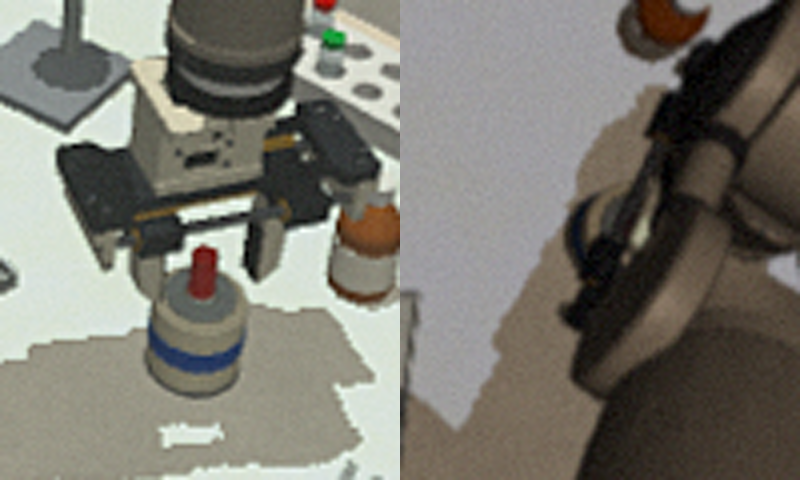

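```bash
python3 -m jog '[[0,0,0,0,0,0,0.05],[0,0,0,0,0,0,0.05],[0,0,0,0,0,0,0.05],[0,0,0,0,0,0,0.05],[0,0,0,0,0,0,0.05],[0,0,0,0,0,0,0.05],[0,0,0,0,0,0,0.05],[0,0,0,0,0,0,0.05],[0,0,0,0,0,0,0.05],[0,0,0,0,0,0,0.05]]' 40
```

```text
t: 14.25
eef_pos: [0.5385, -0.2636, 0.0737]
orientation: [-2.662, -1.668, -0.0]
wrist_force: [0.4, -0.8, 0.1]
opening: 0.0169
```

```bash
python3 -m jog '[[0,0,-1,0,0,0,0.05],[0,0,-2,0,0,0,0.05],[0,0,-2,0,0,0,0.05],[0,0,-2,0,0,0,0.05],[0,0,-2,0,0,0,0.05],[0,0,-3,0,0,0,0.05],[0,0,-3,0,0,0,0.05],[0,0,-3,0,0,0,0.05],[0,0,0,0,0,0,0.05],[0,0,0,0,0,0,0.05],[0,0,0,0,0,0,0.05]]' 40
python3 - <<'E'
from h import *
D={}
for c in ["side","top"]:
    D[c]=vision.read_camera(c); i=D[c]["img"]
    y,x=(230,315) if c=="side" else (220,355)
    cv2.imwrite(f"pics/{c}10.png",cv2.resize(i[y-80:y+60,x-50:x+50],(400,560),interpolation=cv2.INTER_CUBIC))
cv2.imwrite("pics/p10.png",np.hstack([cv2.imread("pics/side10.png"),cv2.imread("pics/top10.png")]))
s=robot.sense(); print(s["eef_pos"],s["qpos"])
E
```

```text
t: 15.35
eef_pos: [0.5377, -0.2632, 0.2523]
orientation: [-2.66, -1.666, 0.002]
wrist_force: [-0.5, -0.5, -1.6]
opening: 0.017
[ 0.53789594 -0.2632598   0.25213392] [-5.83114376e-01  4.65462107e-01  1.26166335e+00  7.33824862e-05
  1.41749943e+00 -1.31700082e-01]
```

View pics/p10.png

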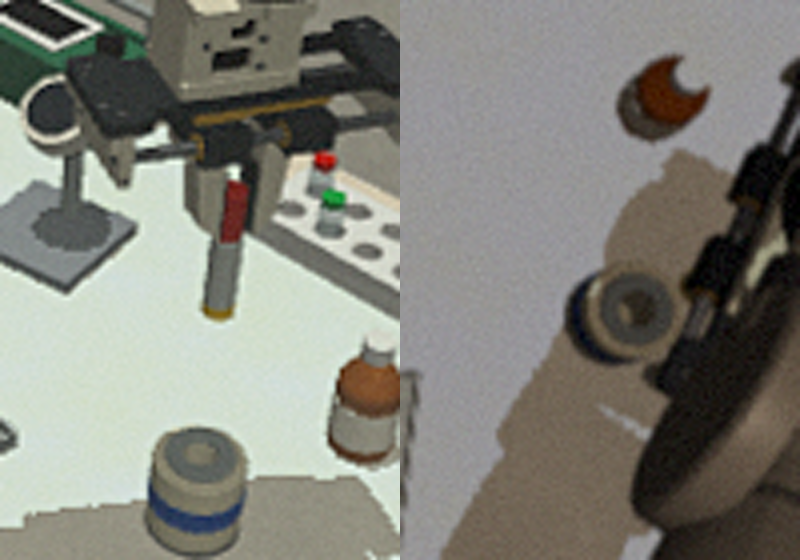

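```bash
python3 -m jog '[[3.8,-1.26,-0.75,0,0,0,0.05],[3.8,-1.26,-0.75,0,0,0,0.05],[3.8,-1.26,-0.75,0,0,0,0.05],[3.8,-1.26,-0.75,0,0,0,0.05],[3.8,-1.26,-0.75,0,0,0,0.05],[3.8,-1.26,-0.75,0,0,0,0.05],[3.8,-1.26,-0.75,0,0,0,0.05],[0,0,0,0,0,-5.8,0.05],[0,0,0,0,0,-5.8,0.05],[0,0,0,0,0,-5.8,0.05],[0,0,0,0,0,-5.8,0.05],[0,0,0,0,0,-5.8,0.05],[0,0,0,0,0,-5.8,0.05],[0,0,0,-7,0,0,0.05],[0,0,0,-7,0,0,0.05],[0,0,0,-7,0,0,0.05],[0,0,0,-7,0,0,0.05],[0,0,0,-7,0,0,0.05],[0,0,0,0,0,0,0.05],[0,0,0,0,0,0,0.05]]' 40
cat > chk.py <<'E'
from h import *
import sys
k=sys.argv[1]
W=np.array([.691,.0345,.135]);n=np.array([-.5657,-.0904,.8196])
s=robot.sense();R=Rn.from_rotvec(s["orientation"]).as_matrix();p=s["eef_pos"]
print(p,s["qpos"].round(3),s["opening"],s["wrist_force"].round(1)); print(R.round(3))
print("ang",np.degrees(np.arccos(-R[:,2]@n)))
foot=p+R[:,2]*.0637
print("foot est",foot,"axial",(foot-W)@n,"lat",(foot-W)-((foot-W)@n)*n)
for a in (.052,.14):
    print(a,"delta tool cm",(R.T@(W+n*(a+.0637)-p)*100).round(2))
Rt_z=-n
ims=[]
for c in ["side","top"]:
    d=vision.read_camera(c); o=cv2.resize(d["img"],None,fx=4,fy=4,interpolation=cv2.INTER_CUBIC)
    src=lambda r,a,b:[np.c_[X] for X in [cyl(r,a,b)*[1,1,-1]@R.T+foot]]
    q=o.copy()
    for X in (cyl(.010,0,.058),cyl(.009,.058,.092)):
        X=(X*[1,1,-1])@R.T+foot
        cv2.polylines(q,[cv2.convexHull(((proj(d,X)+.5)*4).astype(np.int32))],True,(0,255,0),1)
    u,v=(proj(d,foot[None])[0]*4).astype(int); x0=max(u-200,0);y0=max(v-240,0)
    ims.append(q[y0:y0+480,x0:x0+400])
    import pickle; pickle.dump((d,s),open(f"{k}_{c}.pkl","wb"))
cv2.imwrite(f"pics/{k}.png",np.hstack(ims))
E
python3 chk.py p11
```

```text
t: 17.45
eef_pos: [0.575, 0.014, 0.3061]
orientation: [1.739, 2.033, 0.638]
wrist_force: [1.0, 0.3, -0.8]
opening: 0.0175
[0.57499218 0.01400904 0.30612099] [-0.23   0.081  1.8    0.334  0.716 -0.578] 0.01745276146062924 [ 1.   0.3 -0.8]
[[-0.155  0.811  0.564]
 [ 0.988  0.127  0.089]
 [ 0.001  0.571 -0.821]]
ang 0.4900175792609284
foot est [0.61093033 0.01967558 0.25383304] axial 0.14403110002807093 lat [ 0.00140873 -0.00180401  0.00078515]
0.052 delta tool cm [ 0.2  -0.13  9.2 ]
0.14 delta tool cm [ 0.19 -0.15  0.4 ]
```

View pics/p11.png

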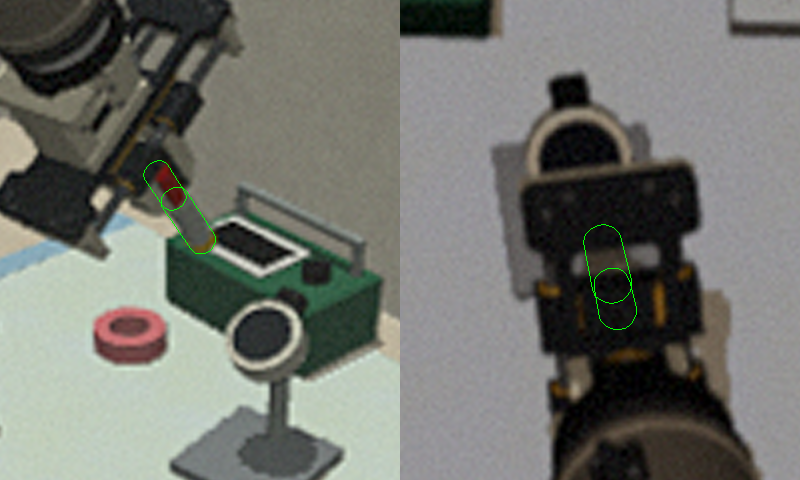

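```bash
python3 -m jog '[[0.2,-0.13,2,0,0,0,0.05],[0,0,2,0,0,0,0.05],[0,0,2,0,0,0,0.05],[0,0,1.5,0,0,0,0.05],[0,0,1,0,0,0,0.05],[0,0,0.6,0,0,0,0.05],[0,0,0,0,0,0,0.05],[0,0,0,0,0,0,0.05],[0,0,0,0,0,0,0.05]]' 40
python3 chk.py p12
```

```text
t: 18.45
eef_pos: [0.6254, 0.024, 0.2318]
orientation: [1.736, 2.03, 0.641]
wrist_force: [-0.2, 0.1, -1.9]
opening: 0.017
[0.62544222 0.02402563 0.23183246] [-0.182  0.252  1.813  0.39   0.525 -0.622] 0.017025678949705202 [-0.2  0.1 -1.9]
[[-0.155  0.808  0.568]
 [ 0.988  0.127  0.089]
 [-0.     0.575 -0.818]]
ang 0.49475946980009067
foot est [0.66160301 0.02969124 0.17969813] axial 0.05369917524703591 lat [9.80633206e-04 4.56495883e-05 6.86284743e-04]
0.052 delta tool cm [-0.   -0.11  0.17]
0.14 delta tool cm [-0.02 -0.09 -8.63]
```

View pics/p12.png

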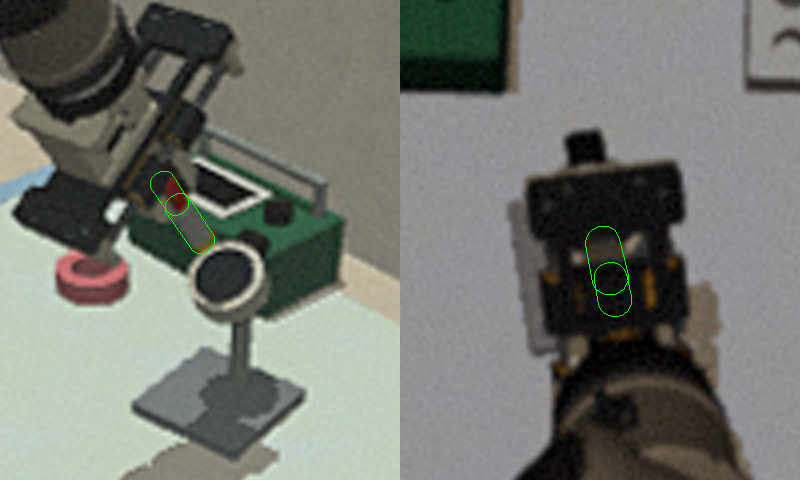

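Run:
```python
from h import *
import pickle
d0=pickle.load(open("s0.pkl","rb"))[0]["side"]["img"]
d=pickle.load(open("p12_side.pkl","rb"))[0]; i=d["img"]
q=cv2.resize(i,None,fx=4,fy=4,interpolation=cv2.INTER_CUBIC)
for X in (cyl(.032,0,.050)+[.432,-.047,.003],cyl(.018,.05,.08)+[.432,-.047,.003],cyl(.032,0,.062)+[.5385,-.263,0]):
    cv2.polylines(q,[cv2.convexHull(((proj(d,X)+.5)*4).astype(np.int32))],True,(0,0,255),1)
cv2.imwrite("pics/p13.png",np.hstack([cv2.resize(q[560:1360,560:1560],(500,400)),cv2.resize(d0[140:340,140:290],(300,400))]))
```

```text
(no output)
```

View pics/p13.png

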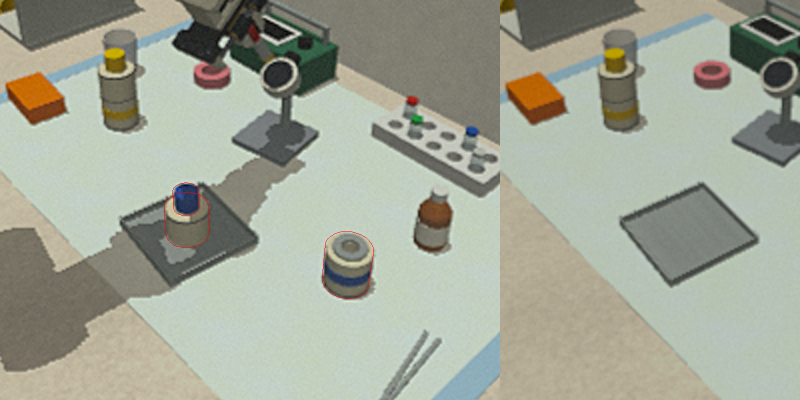

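The cap stands upright in the tray at its expected outline. The pot is in place and the bystanders haven't moved, so I'm handing in.

Run:
```python
from cell import robot
print(robot.sign_off()); s=robot.sense(); print(s["t"],s["eef_pos"],s["opening"])
```

```text
the job is handed in; nothing more can be done
None
the job is handed in; nothing more can be done
```

I lifted the cap off and set it upright in the tray. I then drew the source out by its red head, tipped it to the probe window, and handed the job in still holding it there, at about t = 18.5 s. No verdict was reported.

**Last checks before handing in:**
- **Aim:** by arm pose and camera fit, the foot was about 54 mm out from the window and about 1 mm off its axis. The tilt was within about 0.5° of my estimate of the window's direction.
- **Grip:** the gripper was closed on the head (opening 17 mm). In the last side picture the source lay along the predicted outline.
- **Bench:** in the last side picture the cap stood upright in the tray and the pot sat within about 1 pixel of its starting outline. The other things looked unmoved by eye.
- **Contact:** I saw no sign of contact with the probe or its stand. Wrist force at the end was about 2 N, mostly the weight of the source.

**Checks that disagreed or failed:**
- **Window direction:** the separate fits differed by up to about 0.1 rad in tilt, and mostly by about 0.2 rad in heading (one side-view fit was further off). I used a tilt of 0.61 rad and the stand's heading, so the true angle error is probably a few degrees, against a limit of 14°.
- **Network outlines:** the side-view outline of the cap was wrong once and my side-view pot fit failed. I placed the pot and cap from the top view and an overlay instead.
- **Top view at the end:** the gripper hid the source there, so its final position rests on the side view and the arm pose.

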